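# Bring the crucible round to the torch

## Robot

A 7-joint arm with a two-finger parallel gripper is mounted at the origin on the work surface. World frame = base frame: x ahead of the robot, y to its left, z up, the work surface at z = 0. Lengths are in m, angles in degrees, forces in N, time in s.
With the tool pointing down it reaches from about 0.425 to 0.875 m from the base axis. Payload 4.7 kg.
Tool frame: the origin (TCP) lies at the very end of the fingers, on their centre line; the grasp point (between the pads) lies 19 mm behind it; z points along the fingers, y is the line along which they close (so a half turn about z gives the same grasp; the last joint's range is limited). The gripper opens to 87 mm and grips with 3 to 60 N. Pads are 19 mm wide; open, the fingers measure 117 mm over their backs; the gripper's body (75 mm by 190 mm) begins 51 mm behind the grasp point.
Start: joints at [77.928, 18.392, -4.016, 83.108, 1.295, 78.541, -3.26], TCP at [0.145, -0.634, 0.196] pointing down, gripper open.
Joint ranges: [-163.93, 163.93], [-17.29, 119.83], [-79.2, 71.16], [3.27, 140.29], [-89.18, 269.18], [5.43, 117.66], [-154.24, 154.24]. Speed limits (degrees/s): [147.25, 147.25, 180, 180, 180, 180, 180].

## Interface

Orientations are given as [roll, pitch, yaw] about the fixed x, y, z axes, in that order (R = Rz(yaw) Ry(pitch) Rx(roll)).
In Python, from cell import get_obs, cams, ticket, finder gives the robot as it stands.
- The arm moves only by the shell command python3 -m creep 'ROWS' [FORCE]. ROWS is text: rows parted by semicolons, each of 5 numbers parted by spaces: the shift along the world's x, y, z in m, then the turn about the world's z in degrees, then the finger opening in m, from 0 to 0.087. A call has 1 to 8 rows; each row shifts and turns the commanded pose from where the row before left it; what a row does not reach is not made up. A row lasts 1/8 s, in which the tool goes at most 62.5 mm and 10.7 degrees, less where a joint would pass 70% of its speed; a pose out of reach is approached as far as the arm can. A call with a gripper value outside its range is refused whole. The fingers move at their own pace and stop on an object; FORCE is the grip in N (left out, the last holds). Time passes only in rows, so rows that do not move let the fingers close. It gives the time, the measured TCP pose, the force, the opening and the grip force at its end, in the units of the state.
- get_obs(): the state, without advancing time (a new reading comes with each control period).
- cams.read_camera(name): name is "scene" or "top"; returns the picture (400x640x3 uint8, red, green, blue); there is no depth.
- cams.calibration(name): a dict with "fx", "fy", "cx", "cy" (pixels), "extrinsics" (4x4, takes a point from world to camera coordinates). Camera axes: x right, y down, z forward; pixel columns grow to the right and rows downward; lengths in m; the calibration is good to about 2 mm. A picture is of the moment at which its call begins. calibration takes no time and is no camera call.
- ticket.sign_off(): hands the job in; it is judged then, once.
Trained networks look in the newest picture that a camera, given by its name, has taken for a name from the list of things; names that differ only in an ending like _2 or _b are one class to them, and where a whole thing is asked for, a point or a joint stands for the part that bears it (a point fixed in the world has none). Each returns a list of dicts, best first, with "p" (0 to 1); they miss things now and then, are a little off and sometimes report something else, mostly with a low value. They report only what shows in the picture. A call takes as long as a camera call. They do not tell look-alikes from the thing itself.
- finder.masks_of(name, camera): "mask" (400x640 bool, what is visible of it) and "xy" ([column, row] in pixels, amid what is visible of it).
- finder.tip_of(name, camera): "xy" ([column, row] in pixels: a listed point, or the origin of a listed thing).
The state is a dict: "time_s": time; "qpos": joint angles; "joint_velocities": joint speeds; "effort": joint torques, N m; "tool_pos": TCP position; "tool_rot": TCP orientation; "force": force on the tool from outside, world axes, zero at the start; "wrist_torque": the same for the moment, N m; "grip_width": finger opening in m; "grasp_force": force on a finger pad.
Only numpy, scipy, OpenCV 4.12 (cv2) and the standard library are available. Lean on these libraries where they do the work, as an engineer would, in place of code of your own. Each camera call takes 0.05 s, during which the arm holds its last target. There are 200 camera calls.

## Task

Set up the white crucible for melting: with a fingertip, push the turntable's arm round until the white crucible stands at the red pointer of the torch stand; then push the brass torch arm fully in against its stop, so that the nozzle stands over the mouth of the white crucible. Leave both crucibles standing on the disc without touching them, and leave everything else on the bench where it is.

Things in the scene. Friction and masses are not known exactly. Their poses are not given: they have to be found in the camera images.
- turntable: Soldering turntable on the bench: fixed dark round foot 130 mm across; on it a level disc (grey top, steel rim, 170 mm across, with a push arm, top face 52 mm above the bench) turns about the vertical through this origin. Origin: on that axis at bench height. It stays put.
- disc (a joint): turn of the disc, rad, growing counter-clockwise seen from above; stops at -1.1 and 1.1 (always enough). About 0.09 N m of friction: it stays where it is left. The two crucibles stand loose on the disc and ride round with it.
- push_point (a point): where to push the turntable's arm: middle of its level aluminium bar, 122 mm from the axis, 45 mm above the bench. The bar is 12 mm wide, 14 mm high (38 to 52 mm above the bench) and runs straight out from the disc's rim, 85 mm from the axis; at its end, 158 mm out, an upright black knob 22 mm across, 36 to 62 mm above the bench. It turns with the disc and starts on the robot's right of the axis.
- white_crucible: white open ceramic cup, 42 mm across, 25 mm tall, wall 4 mm, loose on the disc about 55 mm from the axis. Origin: centre of its underside.
- dark_crucible: dark cup of the same size and shape, loose on the disc about 55 mm from the axis, some 62 mm from the white one; which is on which side changes. Origin: centre of its underside.
- torch_stand: Fixed torch stand on the robot's left of the turntable: dark foot plate 110 x 90 mm, upright blue gas cartridge 62 mm across, and a red pointer (8 mm bar, 55 mm above the bench) ending just outside the disc's rim and pointing at the disc's axis. Origin: on the TURNTABLE's axis at bench height; +y runs out along the pointer to the cartridge, centred 170 mm out.
- aim (a point): fixed point at the disc's top face, 55 mm from the axis on the red pointer's line: where the nozzle will stand over the disc, so where the white crucible's centre belongs.
- torch_arm (a joint): swing of the brass torch arm about the vertical through torch_pivot, rad: 0 = fully in, against its stop, above the red pointer, pointing at the disc's axis; larger = out towards the robot (clockwise seen from above; at 1.57 it would point along the stand's -x). Starts 0.8 to 1.3. Friction about 0.06 N m: it stays where it is left.
- torch_pivot (a point): pivot of the torch arm on top of the blue cartridge, at the arm's centre height, 118 mm above the bench. From here a level brass tube 12 mm thick runs 115 mm to the nozzle.
- nozzle (a point): lower tip of the copper nozzle (18 mm across, 92 to 124 mm above the bench) at the free end of the torch arm; it passes 15 mm above the crucibles' rims.
- hammer: bench hammer, 240 mm long, lying right of the turntable. Bystander, loose, stays where it is.
- flux_jar: jar with white cap, 48 mm across, 60 mm tall. Bystander, loose, stays where it is.
- tub: clear plastic bowl, 100 mm across, 45 mm tall. Bystander, loose, stays where it is.
- brush: bench brush, 170 mm long, lying left of the turntable. Bystander, loose, stays where it is.
Mind the look-alikes: they are no part of the job. Of the things shaped like the dark_crucible, the dark steel one is meant.

How it is judged:
By the outcome, as a careful person would: the job done as asked, in the order asked, and still so for the second after the job is handed in, with the robot touching nothing.
It also fails if it takes over 54 s, if anything falls off the work surface, if the arm or the gripper's body presses on something with over 40 N, if the wrist force passes 120 N, or if a joint passes its speed limit or range.

## Working session

There is one attempt and no reset: what is moved stays moved. The work goes in short steps, Python scripts to look and compute and a shell command to move; the robot and the scene stay as the last step left them, time stands still between calls to the robot, and variables do not carry over. Pictures are saved under pics/ and viewed, at most 10 in all, crops included, and the job is handed in when it is done.

```bash
mkdir -p pics
cat > h.py <<'E'
import numpy as np, cv2
from cell import get_obs, cams, ticket, finder
def snap(c,f=None):
    im=np.array(cams.read_camera(c))
    if f: cv2.imwrite('pics/'+f,im[:,:,::-1])
    return im
def P(c):
    k=cams.calibration(c);E=np.array(k['extrinsics']);K=np.array([[k['fx'],0,k['cx']],[0,k['fy'],k['cy']],[0,0,1]]);return K,E
def onz(c,uv,z):
    K,E=P(c);R,t=E[:3,:3],E[:3,3];o=-R.T@t;d=R.T@np.linalg.inv(K)@[uv[0],uv[1],1];return o+d*(z-o[2])/d[2]
def proj(c,p):
    K,E=P(c);q=K@(E[:3,:3]@np.array(p)+E[:3,3]);return q[:2]/q[2]
def tri(uv1,uv2,c1='scene',c2='top'):
    A=[P(c)[0]@P(c)[1][:3] for c in(c1,c2)]
    X=cv2.triangulatePoints(A[0],A[1],np.array(uv1,float),np.array(uv2,float)).ravel();return X[:3]/X[3]
E
python3 - <<'E'
from h import *
np.set_printoptions(precision=4,suppress=True)
for c in('scene','top'):
    snap(c,c+'0.png')
    for n in['turntable','push_point','white_crucible','dark_crucible','torch_stand','torch_pivot','nozzle']:
        print(c,n,[(np.round(d['xy'],1).tolist(),round(d['p'],2)) for d in finder.tip_of(n,c)[:3]])
    K,E=P(c);print(-E[:3,:3].T@E[:3,3])
print(get_obs())
E
```

```text
scene turntable [([322.7, 224.7], 0.86), ([232.9, 319.5], 0.45)]
scene push_point [([290.2, 239.6], 0.98), ([332.3, 168.4], 0.47)]
scene white_crucible [([327.7, 198.4], 0.55)]
scene dark_crucible [([342.8, 209.7], 0.74), ([344.5, 183.4], 0.66), ([379.6, 249.7], 0.61)]
scene torch_stand []
scene torch_pivot [([365.9, 173.9], 0.64)]
scene nozzle [([332.4, 165.7], 0.77)]
[ 1.2018 -0.5226  0.7227]
top turntable [([304.1, 192.2], 0.67)]
top push_point [([347.9, 184.1], 0.82)]
top white_crucible [([291.9, 206.4], 0.75)]
top dark_crucible [([286.0, 188.5], 0.59), ([239.7, 236.8], 0.58), ([289.7, 134.7], 0.44)]
top torch_stand []
top torch_pivot [([239.8, 183.3], 0.76)]
top nozzle [([253.5, 226.2], 0.82)]
[0.4035 0.0184 1.3705]
{'time_s': 0.8, 'qpos': array([77.9289, 18.3911, -4.014 , 83.1061,  1.2968, 78.5402, -3.2586]), 'joint_velocities': array([-0.0337, -0.062 , -0.0003,  0.0125, -0.1713,  0.0219,  0.0466]), 'effort': array([  0.0004, -49.1048,  -0.4028, -31.2752,  -0.0639,   0.0334,
        -0.    ]), 'tool_pos': array([ 0.1448, -0.6337,  0.1961]), 'tool_rot': array([179.9922,   0.0051,  12.8795]), 'force': array([-0.4047,  0.1394,  0.662 ]), 'wrist_torque': array([-0.022 , -0.038 , -0.0256]), 'grasp_force': 0.0, 'grip_width': 0.08709741957842174}
```

View pics/scene0.png

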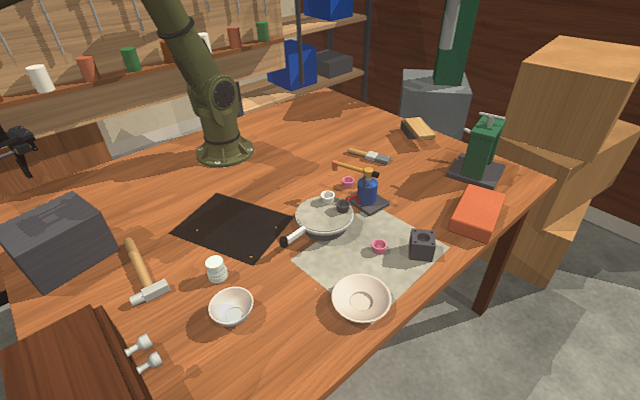

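View pics/top0.png

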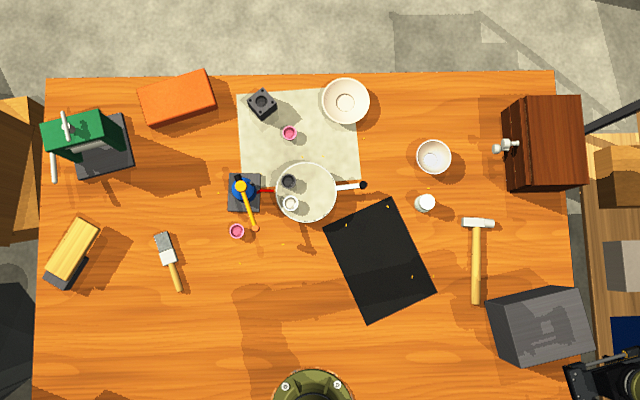

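The scene and top views show the same layout.

- **Turntable:** top (305,192), with its bar and knob to the right, knob at (363,185).
- **Pointer:** red, at (265,190). The blue cartridge is at (240,187), and the brass arm ends at the nozzle, (254,228).
- **White crucible candidates:** the cup on the disc at (290,203), the white bowls at (345,100) and (433,156), and the jar at (425,202). I choose the cup on the disc.
- **Dark crucible candidates:** the dark cup on the disc at (288,181), and pink cups at (289,132) and (237,231). I choose the dark cup on the disc.

A close crop will check both choices.

Run:
```python
from h import *
np.set_printoptions(precision=4,suppress=True)
im=cv2.imread('pics/top0.png')[150:250,220:380];cv2.imwrite('pics/crop0.png',cv2.resize(im,None,fx=5,fy=5,interpolation=cv2.INTER_CUBIC))
print('pivot',tri([365.9,173.9],[239.8,183.3]),'nozzle',tri([332.4,165.7],[253.5,226.2]))
print('push',tri([290.2,239.6],[347.9,184.1]),'axis',tri([322.7,224.7],[304.1,192.2]),onz('top',[304.1,192.2],0))
print('white',tri([327.7,198.4],[291.9,206.4]),onz('top',[291.9,206.4],.052),'dark',tri([342.8,209.7],[286,188.5]))
snap('top')
# disc ellipse from the turntable mask, crucible masks
for n in['turntable','white_crucible','dark_crucible']:
  for d in finder.masks_of(n,'top')[:3]: 
    m=d['mask'];y,x=np.nonzero(m);print(n,d['xy'],d['p'],x.min(),x.max(),y.min(),y.max())
```

```text
pivot [0.604  0.1713 0.1143] nozzle [0.492  0.1376 0.1054]
push [ 0.6077 -0.121   0.0349] axis [0.5931 0.0035 0.0038] [0.5962 0.007  0.    ]
white [0.5519 0.0439 0.0559] [0.5505 0.0417 0.052 ] dark [0.6042 0.0589 0.0353]
turntable [307.9, 189.8] 0.65 276 367 162 221
white_crucible [291.0, 204.7] 0.51 282 298 196 210
dark_crucible [285.9, 181.6] 0.76 281 295 174 188
dark_crucible [290.1, 133.1] 0.73 284 295 127 139
dark_crucible [238.2, 232.5] 0.44 230 244 224 238
```

View pics/crop0.png

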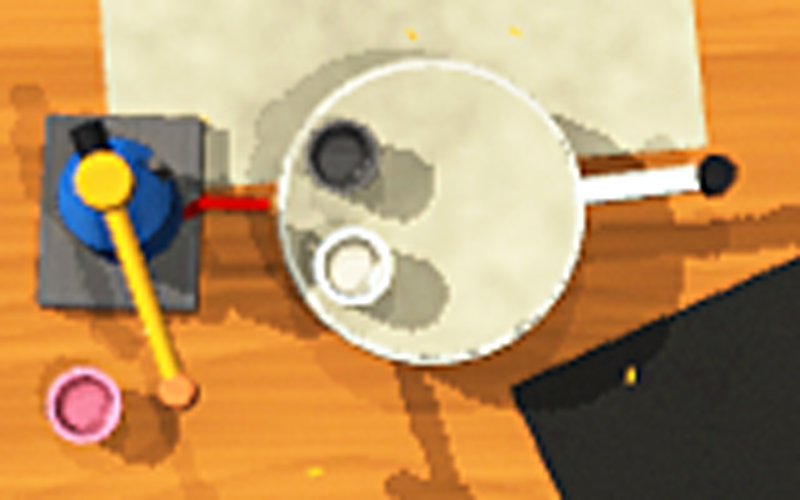

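The crop confirms both choices: white cup rim at (353,266), dark cup at (343,155), red pointer from (190,210) to (270,203), pink cup outside the disc. White has to turn clockwise, so the bar moves towards the robot.

```bash
cat > meas.py <<'E'
from h import *
np.set_printoptions(precision=4,suppress=True)
def c2(u,v): return [(u+.5)/5+220-.5,(v+.5)/5+150-.5]
A=onz('top',c2(432,212),.052)
def rep(n,uv,z):
    p=onz('top',uv,z);d=(p-A)[:2];print(n,p,'r',np.hypot(*d).round(4),'ang',np.degrees(np.arctan2(d[1],d[0])).round(2));return p
E
python3 - <<'E'
from meas import *
print('axis',A, proj('scene',[A[0],A[1],.052]))
for a in ((278,212),(586,212),(432,58),(432,367)): rep('rim',c2(*a),.05)
rep('white',c2(353,266),.077);rep('dark',c2(343,155),.077)
rep('ptr0',c2(270,203),.059);rep('ptr1',c2(210,204),.059)
rep('knob',c2(717,175),.062);rep('bar',c2(640,186),.052)
rep('pivot',c2(103,180),.128);rep('noz',c2(180,391),.124)
rep('cart',c2(120,195),.09)
K,E=P('top')
# foot plate corners, z~.01
for a in ((48,115),(203,118),(198,310),(38,305)): rep('plate',c2(*a),.01)
E
```

```text
axis [0.5893 0.0022 0.052 ] [323.8603 211.4739]
rim [0.5916 0.0866 0.05  ] r 0.0845 ang 88.47
rim [ 0.5876 -0.0826  0.05  ] r 0.0848 ang -91.15
rim [0.6758 0.     0.05  ] r 0.0865 ang -1.43
rim [0.5043 0.0043 0.05  ] r 0.085 ang 178.59
white [0.5576 0.0456 0.077 ] r 0.0538 ang 126.21
dark [0.618  0.0497 0.077 ] r 0.0555 ang 58.93
ptr0 [0.5954 0.0904 0.059 ] r 0.0885 ang 86.09
ptr1 [0.5956 0.1231 0.059 ] r 0.1211 ang 87.04
knob [ 0.6047 -0.1541  0.062 ] r 0.1571 ang -84.38
bar [ 0.6011 -0.1127  0.052 ] r 0.1155 ang -84.15
pivot [0.5993 0.1725 0.128 ] r 0.1706 ang 86.66
noz [0.4896 0.1345 0.124 ] r 0.1657 ang 127.01
cart [0.597  0.1683 0.09  ] r 0.1663 ang 87.36
plate [0.6559 0.218  0.01  ] r 0.2258 ang 72.86
plate [0.6522 0.1303 0.01  ] r 0.1427 ang 63.87
plate [0.5427 0.1345 0.01  ] r 0.1403 ang 109.4
plate [0.5477 0.2241 0.01  ] r 0.2258 ang 100.62
```

Run:
```python
from meas import *
t=get_obs()['tool_pos']
print(proj('scene',t),proj('top',t))
# grey box corners seen in top at assumed heights
for z in(0,.1,.15): print(z,[onz('top',u,z)[:2] for u in((487,292),(583,285),(592,352),(508,368))], onz('scene',(60,195),z))
```

```text
[ 12.6429 193.6816] [579.5527 363.031 ]
0 [array([ 0.3018, -0.4986]), array([ 0.3135, -0.7731]), array([ 0.1301, -0.7804]), array([ 0.0948, -0.5419])] [-0.1277 -0.5553  0.    ]
0.1 [array([ 0.3092, -0.4609]), array([ 0.3201, -0.7153]), array([ 0.15  , -0.7221]), array([ 0.1173, -0.501 ])] [ 0.0562 -0.5508  0.1   ]
0.15 [array([ 0.313, -0.442]), array([ 0.3234, -0.6865]), array([ 0.16  , -0.6929]), array([ 0.1286, -0.4806])] [ 0.1482 -0.5485  0.15  ]
```

```bash
python3 -m creep '0 0 0.05 0 0;0 0 0.05 0 0;0.035 0.0375 0 -1 0;0.035 0.0375 0 -1 0;0.035 0.0375 0 -1 0;0.035 0.0375 0 -1 0;0.035 0.0375 0 -1 0;0.035 0.0375 0 -1 0' && python3 -m creep '0.035 0.0375 0 -1 0;0.035 0.0375 0 0 0;0.035 0.0375 0 0 0;0.035 0.0375 0 0 0;0.035 0.0375 0 0 0;0.035 0.0375 0 0 0;0.035 0.0375 0 0 0;0.035 0.0375 0 0 0' && python3 -m creep '0 0 0 0 0;0 0 0 0 0'
```

```text
time_s: 2.0
tool_pos: [0.3559, -0.4073, 0.2964]
tool_rot: [180.0, -0.0, 6.8]
force: [0.3, 0.8, 0.4]
grip_width: 0.015
grasp_force: 0.0
time_s: 3.0
tool_pos: [0.6359, -0.1077, 0.2963]
tool_rot: [180.0, -0.0, 5.8]
force: [0.5, -1.6, -0.0]
grip_width: 0.0003
grasp_force: 0.0
time_s: 3.25
tool_pos: [0.6346, -0.1093, 0.2959]
tool_rot: [180.0, 0.0, 5.9]
force: [-0.1, -0.6, -0.3]
grip_width: 0.0005
grasp_force: 0.0
```

```bash
python3 -m creep '0.003 -0.003 -0.05 0 0;0 0 -0.05 0 0;0 0 -0.05 0 0;0 0 -0.05 0 0;0 0 -0.04 0 0;0 0 -0.013 0 0;0 0 0 0 0'
python3 - <<'E'
from meas import *
im=snap('top');cv2.imwrite('pics/c1.png',cv2.resize(im[150:250,220:380,::-1],None,fx=5,fy=5,interpolation=cv2.INTER_CUBIC))
# plan: finger centre for bar angle b, offset 6+9.5 mm, r .1165
for b in(-84.3,-90,-100,-110,-118,-121,-123.8):
    a=np.radians(b);print(b,A[:2]+.1165*np.array([np.cos(a),np.sin(a)])+.0155*np.array([-np.sin(a),np.cos(a)]))
E
```

```text
time_s: 4.12
tool_pos: [0.6375, -0.113, 0.0434]
tool_rot: [180.0, 0.0, 5.8]
force: [-0.4, 0.8, 1.3]
grip_width: 0.0003
grasp_force: 0.0
-84.3 [ 0.6163 -0.1122]
-90 [ 0.6048 -0.1143]
-100 [ 0.5844 -0.1152]
-110 [ 0.5641 -0.1126]
-118 [ 0.5483 -0.108 ]
-121 [ 0.5426 -0.1057]
-123.8 [ 0.5374 -0.1033]
```

View pics/c1.png

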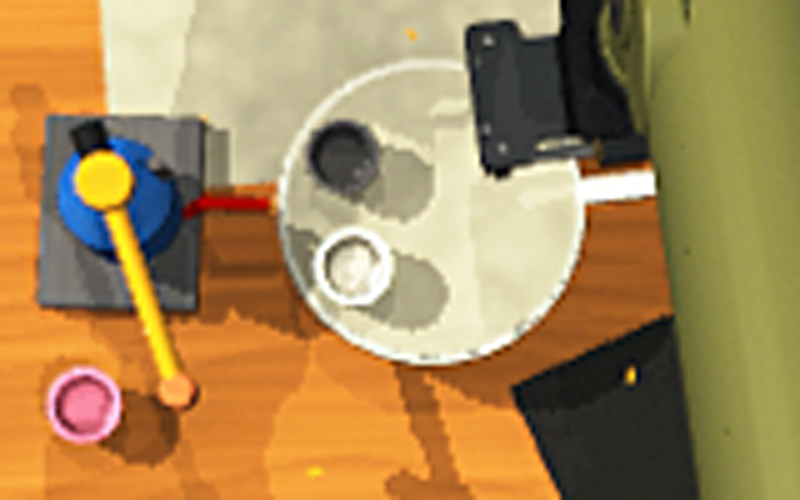

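The picture shows the finger beyond the bar, with the gripper body over the right of the disc. Both cups are unmoved (white (353,266), dark (343,155)), so I push slowly, turning with the bar.

```bash
python3 -m creep '-0.006 0 0 0 0;-0.006 0 0 0 0;-0.005 0 0 0 0;-0.004 0 0 0 0;-0.005 -0.001 0 -2.5 0;-0.005 -0.0005 0 -2.5 0;-0.005 -0.0005 0 -2.5 0;-0.005 -0.0002 0 -2.5 0' && python3 -m creep '-0.005 0 0 -2.5 0;-0.005 0 0 -2.5 0;-0.005 0.0005 0 -2.5 0;-0.005 0.0005 0 -2.5 0;-0.005 0.0007 0 -2.5 0;-0.005 0.001 0 -2.5 0;-0.004 0.001 0 -2 0;-0.003 0.001 0 -1.5 0'
python3 - <<'E'
from meas import *
im=snap('top');cv2.imwrite('pics/c2.png',cv2.resize(im[150:250,220:380,::-1],None,fx=5,fy=5,interpolation=cv2.INTER_CUBIC))
E
```

```text
time_s: 5.18
tool_pos: [0.5965, -0.1139, 0.0431]
tool_rot: [180.0, 0.0, -4.3]
force: [-0.1, -0.3, 0.0]
grip_width: 0.0004
grasp_force: 0.0
time_s: 6.18
tool_pos: [0.5596, -0.1091, 0.0431]
tool_rot: [180.0, -0.0, -22.7]
force: [0.9, 0.9, -1.0]
grip_width: 0.0001
grasp_force: 0.0
```

View pics/c2.png

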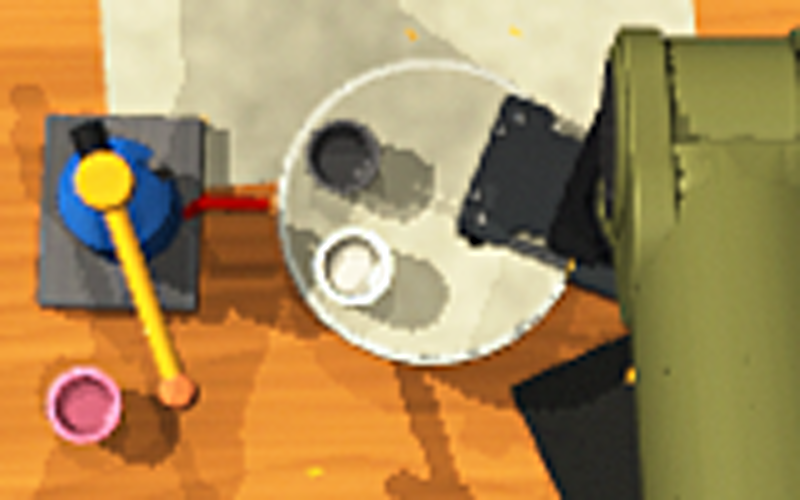

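The disc did not turn: the cups still stand at (353,266) and (343,155), though the finger should have passed the bar. I look from the side.

Run:
```python
from meas import *
im=snap('scene');cv2.imwrite('pics/s2.png',cv2.resize(im[130:290,230:430,::-1],None,fx=3.5,fy=3.5,interpolation=cv2.INTER_CUBIC))
t=get_obs()['tool_pos'];print(proj('scene',t),(proj('scene',t)-[230,130])*3.5)
print([((proj('scene',p)-[230,130])*3.5) for p in ([.6047,-.1541,.062],[.6011,-.1127,.052],[*A[:2],.052])])
```

```text
[287.0923 226.1521] [199.8231 336.5325]
[array([185.8307, 374.7984]), array([227.3442, 356.6634]), array([328.5109, 285.1588])]
```

View pics/s2.png

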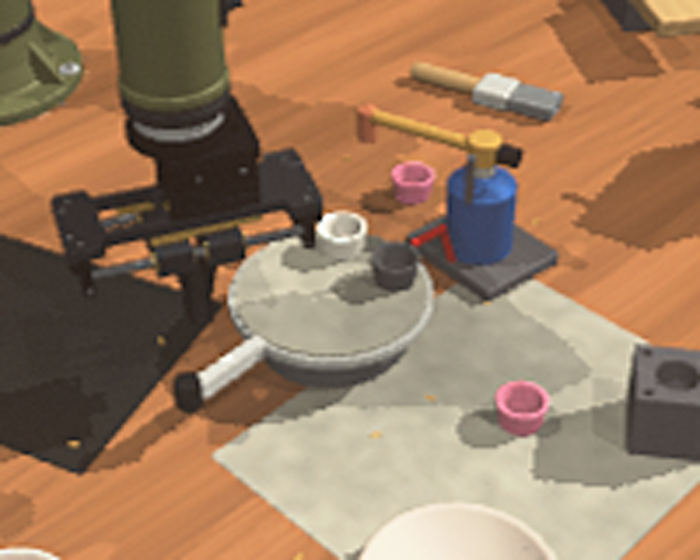

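The side view shows the bar and knob unmoved, knob at (188,385). The fingertip is on the robot's side of the bar and ends near (200,320), while its reported position projects to (200,336). So the tip appears to sit higher than reported and passed over the bar. I check this numerically, then lift and go back.

```bash
python3 - <<'E'
from meas import *
im=snap('scene').astype(int)
for r in range(205,236): print(r,[int(im[r,c].sum()//3) for c in range(278,297)])
t=get_obs()['tool_pos']
for dz in(0,.01,.02,.07): print(dz,proj('scene',t+[0,0,dz]))
E
python3 -m creep '0 0 0.03 0 0;0 0 0.03 0 0;0.03 -0.001 0.02 7 0;0.03 -0.001 0 7 0;0.02 -0.001 0 7 0;0 0 0 7 0;0 0 0 0 0'
```

```text
205 [44, 43, 44, 45, 46, 45, 44, 45, 42, 35, 40, 39, 43, 38, 57, 62, 72, 94, 102]
206 [45, 44, 44, 45, 46, 45, 47, 45, 42, 39, 38, 39, 34, 39, 125, 152, 121, 102, 102]
207 [40, 40, 40, 43, 47, 42, 41, 43, 40, 38, 36, 34, 31, 62, 140, 163, 151, 141, 138]
208 [43, 74, 58, 31, 36, 35, 39, 43, 42, 39, 40, 35, 28, 85, 135, 142, 138, 142, 147]
209 [142, 145, 108, 51, 30, 36, 39, 41, 41, 42, 40, 37, 27, 85, 128, 135, 132, 130, 160]
210 [154, 154, 130, 72, 27, 33, 38, 40, 42, 42, 36, 33, 26, 109, 136, 133, 131, 130, 134]
211 [113, 152, 169, 115, 36, 34, 40, 43, 42, 41, 39, 33, 37, 115, 139, 133, 129, 153, 177]
212 [61, 91, 108, 83, 43, 34, 37, 41, 42, 42, 42, 33, 38, 115, 138, 133, 128, 164, 193]
213 [45, 47, 53, 51, 40, 35, 37, 41, 42, 41, 40, 32, 56, 120, 138, 134, 124, 174, 177]
214 [51, 51, 52, 50, 42, 36, 38, 42, 43, 44, 41, 32, 87, 132, 119, 96, 87, 172, 176]
215 [50, 52, 54, 52, 41, 34, 39, 43, 42, 44, 41, 34, 59, 89, 92, 88, 76, 185, 209]
216 [53, 52, 50, 52, 43, 36, 37, 42, 41, 43, 42, 35, 40, 46, 59, 67, 65, 192, 215]
217 [53, 50, 51, 52, 48, 36, 37, 41, 43, 45, 44, 39, 38, 41, 39,
[... 1092 characters left out ...]
9]
231 [44, 44, 42, 53, 79, 100, 102, 99, 102, 103, 107, 106, 104, 99, 88, 67, 164, 238, 238]
232 [44, 42, 41, 75, 90, 92, 99, 104, 107, 108, 105, 102, 97, 86, 139, 229, 252, 253, 238]
233 [43, 41, 72, 89, 100, 95, 102, 109, 106, 102, 97, 88, 80, 117, 197, 234, 234, 233, 228]
234 [39, 62, 95, 105, 109, 108, 106, 104, 100, 95, 84, 124, 195, 220, 225, 224, 224, 214, 197]
235 [53, 95, 113, 114, 113, 110, 107, 101, 82, 64, 116, 198, 229, 229, 226, 227, 219, 193, 177]
0 [287.1266 226.1954]
0.01 [286.838  223.5199]
0.02 [286.5458 220.8116]
0.07 [285.0292 206.7546]
time_s: 7.2
tool_pos: [0.64, -0.1121, 0.1227]
tool_rot: [-180.0, 0.0, 5.3]
force: [-0.4, -0.4, 0.8]
grip_width: 0.0007
grasp_force: 0.0
```

The tip ends at about row 221, while the reported position projects to row 226. The closed fingertips are therefore about 15 mm above the reported TCP, over the 52 mm bar top. I go lower, to a reported 22 mm, which stays clear of the bench and the foot.

```bash
python3 -m creep '-0.001 0 -0.04 0 0;0 0 -0.04 0 0;0 0 -0.02 0 0;0 0 0 0 0' && python3 -m creep '-0.006 0 0 0 0;-0.006 0 0 0 0;-0.005 0 0 0 0;-0.004 0 0 0 0;-0.004 -0.0005 0 -2 0;-0.004 -0.0005 0 -2 0;0 0 0 0 0'
python3 - <<'E'
from meas import *
im=snap('top')
for n in['white_crucible','dark_crucible']:
  for d in finder.masks_of(n,'top')[:1]:
    y,x=np.nonzero(d['mask']);print(n,d['xy'],d['p'],x.min(),x.max(),y.min(),y.max())
E
```

```text
time_s: 7.7
tool_pos: [0.6377, -0.1121, 0.0218]
tool_rot: [-180.0, 0.2, 5.3]
force: [-0.4, 0.0, 0.6]
grip_width: 0.0002
grasp_force: 0.0
time_s: 8.57
tool_pos: [0.6094, -0.1133, 0.0231]
tool_rot: [180.0, 0.0, 1.3]
force: [-0.2, -0.0, 0.3]
grip_width: 0.0002
grasp_force: 0.0
white_crucible [290.3, 202.8] 0.71 282 297 195 209
dark_crucible [290.5, 132.4] 0.6 283 296 126 140
```

```bash
cat >> meas.py <<'E'
def white():
    im=snap('top');sub=im[175:225,270:320].astype(np.uint8)
    g=cv2.resize(sub[:,:,::-1],None,fx=8,fy=8,interpolation=cv2.INTER_CUBIC)
    cv2.imwrite('pics/last.png',g)
    for n in['white_crucible','dark_crucible']:
      for d in finder.masks_of(n,'top')[:3]:
        y,x=np.nonzero(d['mask'])
        if abs(x.mean()-290)<30 and abs(y.mean()-190)<30: rep(n,[x.mean(),y.mean()],.072);print(x.min(),x.max(),y.min(),y.max(),d['p'])
E
python3 -m creep '-0.005 -0.0005 0 -2.5 0;-0.005 -0.0005 0 -2.5 0;-0.005 -0.0003 0 -2.5 0;-0.005 -0.0003 0 -2.5 0;-0.005 0 0 -2.5 0;-0.005 0.0005 0 -2.5 0;-0.005 0.0005 0 -2.5 0;0 0 0 0 0' && python3 -c 'from meas import *;white()'
```

```text
time_s: 9.72
tool_pos: [0.5742, -0.1139, 0.0232]
tool_rot: [180.0, 0.0, -16.2]
force: [0.6, 0.5, -0.1]
grip_width: 0.0003
grasp_force: 0.0
white_crucible [0.5765 0.054  0.072 ] r 0.0533 ang 103.88
280 294 189 203 0.59
dark_crucible [0.6335 0.0362 0.072 ] r 0.0558 ang 37.62
286 300 168 183 0.48
```

View pics/last.png

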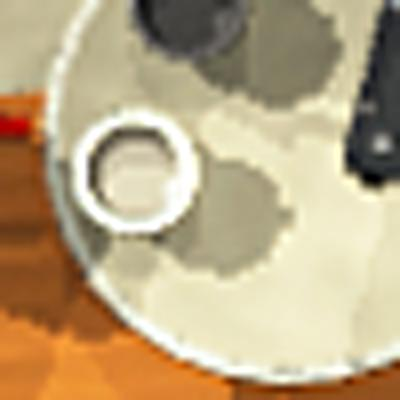

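The crop shows the white ring centred at (134,172), now about 105°, with the red pointer on the left at row 127. That matches the finger's travel; about 18° remains.

```bash
python3 -m creep '-0.005 0.0007 0 -2.5 0;-0.005 0.001 0 -2.5 0;-0.005 0.0012 0 -2.5 0;-0.005 0.0014 0 -2.5 0;-0.004 0.0014 0 -2 0;-0.003 0.0012 0 -1.5 0;-0.002 0.001 0 -1 0;0 0 0 0 0'
python3 - <<'E'
from meas import *
rep('prev',[270+135/8-.5,175+172.5/8-.5],.077)
white()
# white rim: threshold bright, blob in crop
g=cv2.imread('pics/last.png');m=(g.min(2)>215).astype(np.uint8)
n,l,s,c=cv2.connectedComponentsWithStats(m)
for i in range(1,n):
    if s[i,4]>400:
        x,y,w,h=s[i,:4];print(s[i],rep('blob',[270+(x+w/2)/8-.5,175+(y+h/2)/8-.5],.077)[:2])
E
```

```text
time_s: 10.88
tool_pos: [0.5456, -0.1059, 0.0231]
tool_rot: [180.0, 0.0, -30.6]
force: [-0.7, 0.4, 0.5]
grip_width: 0.0001
grasp_force: 0.0
prev [0.576  0.0555 0.077 ] r 0.0549 ang 104.02
white_crucible [0.5905 0.0575 0.072 ] r 0.0553 ang 88.76
278 293 184 198 0.62
dark_crucible [0.6409 0.0235 0.072 ] r 0.0558 ang 22.51
291 305 165 179 0.46
blob [0.5903 0.0577 0.077 ] r 0.0555 ang 88.97
[  65   70  125  121 4580] [0.5903 0.0577]
blob [0.5237 0.0368 0.077 ] r 0.0742 ang 152.21
[  96  273  196  107 2137] [0.5237 0.0368]
```

View pics/last.png

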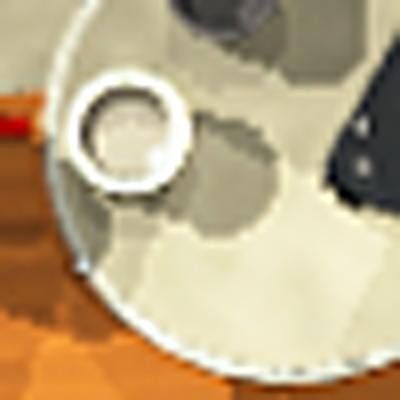

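White ring centre is at (127,131), level with the pointer at row 126 and about 2° short. One small push remains.

```bash
python3 -m creep '-0.0018 0.0009 0 -1 0;-0.0018 0.0009 0 -1 0;0 0 0 0 0;0 0 0 0 0'
python3 - <<'E'
from meas import *
for k in range(2):
    white()
    g=cv2.imread('pics/last.png');m=(g.min(2)>215).astype(np.uint8)
    n,l,s,c=cv2.connectedComponentsWithStats(m)
    for i in range(1,n):
        x,y,w,h=s[i,:4]
        if s[i,4]>3000: rep('blob',[270+(x+w/2)/8-.5,175+(y+h/2)/8-.5],.077)
# scene check
snap('scene');K=[d for d in finder.masks_of('white_crucible','scene')[:2]]
for d in K:print(d['xy'],d['p'])
a=np.radians(86.7);q=A[:2]+.055*np.array([np.cos(a),np.sin(a)]);print('aim',q,proj('scene',[*q,.0645]))
E
```

```text
time_s: 11.52
tool_pos: [0.5421, -0.1039, 0.0231]
tool_rot: [180.0, 0.0, -32.6]
force: [0.1, -0.0, -0.4]
grip_width: 0.0007
grasp_force: 0.0
white_crucible [0.5914 0.0565 0.072 ] r 0.0544 ang 87.83
279 293 184 198 0.65
dark_crucible [0.6422 0.0239 0.072 ] r 0.0572 ang 22.28
291 304 165 179 0.73
blob [0.5922 0.0575 0.077 ] r 0.0554 ang 87.04
white_crucible [0.591  0.0567 0.072 ] r 0.0545 ang 88.2
279 293 184 198 0.63
dark_crucible [0.6419 0.0224 0.072 ] r 0.0563 ang 21.07
292 305 165 179 0.44
blob [0.5922 0.0575 0.077 ] r 0.0554 ang 87.04
[338.3, 199.6] 0.53
aim [0.5925 0.0571] [338.4869 200.6177]
```

White is at (0.592,0.0575) against the aim of (0.5925,0.057), and the scene view agrees to 1 px. I back off, rise and go to the outer side of the torch arm.

```bash
python3 -m creep '0.004 -0.003 0 0 0;0.006 -0.004 0 0 0;0.007 -0.004 0 0 0;0 0 0.05 0 0;0 0 0.06 0 0;0 0 0.06 0 0;0 0 0.05 0 0;0 0 0 0 0' && python3 -m creep '-0.007 0.042 0 -6 0;-0.007 0.042 0 -6 0;-0.007 0.042 0 -6 0;-0.008 0.042 0 -6 0;-0.008 0.042 0 -6 0;-0.008 0.042 0 -6 0;-0.007 0.041 0 -2 0;0 0 0 0 0'
python3 - <<'E'
from meas import *
rp=np.array([.5991,.1719])
for th in(199,205,215,225,235,245,255,263,266.7):
    a=np.radians(th);print(th,rp+.085*np.array([np.cos(a),np.sin(a)])-.0155*np.array([-np.sin(a),np.cos(a)]))
im=snap('top');g=im[150:250,220:380,::-1];cv2.imwrite('pics/c5.png',cv2.resize(g,None,fx=5,fy=5,interpolation=cv2.INTER_CUBIC))
sub=cv2.resize(im[175:225,270:320,::-1],None,fx=8,fy=8,interpolation=cv2.INTER_CUBIC);m=(sub.min(2)>215).astype(np.uint8)
n,l,s,c=cv2.connectedComponentsWithStats(m)
for i in range(1,n):
    x,y,w,h=s[i,:4]
    if s[i,4]>3000: rep('blob',[270+(x+w/2)/8-.5,175+(y+h/2)/8-.5],.077)
E
```

```text
time_s: 12.92
tool_pos: [0.5624, -0.1156, 0.2483]
tool_rot: [-179.8, -0.5, -32.6]
force: [0.3, -0.0, -1.8]
grip_width: 0.0
grasp_force: 0.0
time_s: 13.92
tool_pos: [0.5321, 0.0504, 0.2284]
tool_rot: [178.2, 0.2, -54.5]
force: [-0.7, 0.3, 0.1]
grip_width: 0.0004
grasp_force: 0.0
199 [0.5137 0.1589]
205 [0.5155 0.15  ]
215 [0.5206 0.1358]
225 [0.528  0.1228]
235 [0.5376 0.1112]
245 [0.5491 0.1014]
255 [0.5621 0.0938]
263 [0.5734 0.0894]
266.7 [0.5787 0.0879]
```

View pics/c5.png

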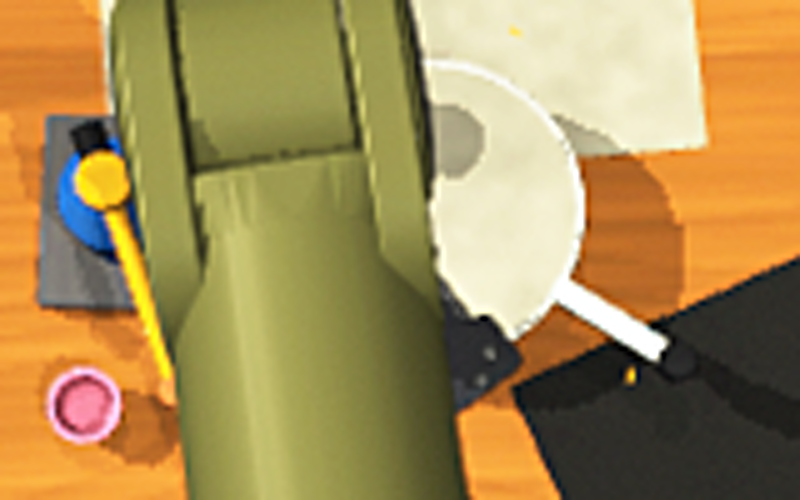

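The view shows the disc turned, knob at (678,360), and the torch arm untouched; the robot hides the cups. The last move fell short (speed-limited), so I check the joints and continue more slowly.

```bash
python3 -m creep '0 0 0.01 0 0;-0.003 0.018 0 -2 0;-0.003 0.018 0 -2 0;-0.003 0.018 0 -2 0;-0.004 0.018 0 -2 0;-0.004 0.018 0 -2 0;-0.004 0.018 0 -3 0;-0.004 0.018 0 -3 0'; python3 -c 'from h import *;print(get_obs()["qpos"],get_obs()["joint_velocities"])'
```

```text
time_s: 14.98
tool_pos: [0.5516, 0.1342, 0.2251]
tool_rot: [176.2, 2.6, -66.6]
force: [0.6, -0.3, -0.3]
grip_width: 0.0003
grasp_force: 0.0
[ -69.96979775   21.9532837    70.75258413   90.59155229  -21.54044206
   86.93319964 -154.17095069] [ 1.81615526e+01  3.08204368e+01  2.35784191e-01 -1.54282787e+01
 -3.27148936e+01  1.17679230e+01  6.23058240e-03]
```

Joints 3 and 7 have reached their ranges at this yaw. I turn the tool the other way, to yaw about 20°, which puts the finger's other face on the tube and keeps joint 7 central.

```bash
python3 -m creep '0 0 0.01 8 0;0 0 0.01 10 0;0 0 0 10 0;0 0 0 10 0;0 0 0 10 0;0 0 0 10 0;0 0 0 10 0;0 0 0 10 0' && python3 -m creep '0 0 0 8 0;0 0 0 0 0;0 0 0 0 0' ; python3 -c 'from h import *;print(get_obs()["qpos"],get_obs()["joint_velocities"])'
```

```text
time_s: 15.98
tool_pos: [0.5514, 0.133, 0.2457]
tool_rot: [176.3, 2.5, 11.7]
force: [-0.4, -0.9, -0.1]
grip_width: 0.0005
grasp_force: 0.0
time_s: 16.35
tool_pos: [0.551, 0.1341, 0.2456]
tool_rot: [176.3, 2.5, 19.3]
force: [-0.7, 0.2, 0.0]
grip_width: 0.0006
grasp_force: 0.0
[-65.88775501  12.54594273  55.14674095  90.54711792  -6.25056278
  84.19348243 -81.08857346] [-1.5001204   0.35242364  0.97446645  0.18679702 -0.12955488 -0.00899103
  0.52114219]
```

```bash
python3 -m creep '-0.015 0.016 0 0 0;-0.015 0.016 0 0 0;-0.016 0.017 0 0 0;0 0 -0.04 0 0;0 0 -0.04 0 0;0 0 -0.04 0 0;0 0 -0.035 0 0;0 0 0 0 0'
python3 - <<'E'
from meas import *
print(get_obs()["qpos"])
rp=np.array([.5991,.1719])
for th in(199,210,220,230,240,250,260,266.7):
    a=np.radians(th);print(th,th-180,rp+.085*np.array([np.cos(a),np.sin(a)])-.021*np.array([-np.sin(a),np.cos(a)]))
im=snap('scene');cv2.imwrite('pics/s6.png',cv2.resize(im[130:250,270:430,::-1],None,fx=4,fy=4,interpolation=cv2.INTER_CUBIC))
E
```

```text
time_s: 17.35
tool_pos: [0.5027, 0.1832, 0.0883]
tool_rot: [176.1, 2.8, 19.4]
force: [-0.0, 0.2, 0.1]
grip_width: 0.0005
grasp_force: 0.0
[-70.2864  15.8775  51.7149 106.0037  -9.2557  67.1108 -85.9752]
199 19 [0.5119 0.1641]
210 30 [0.515  0.1476]
220 40 [0.5205 0.1333]
230 50 [0.5284 0.1203]
240 60 [0.5384 0.1088]
250 70 [0.5503 0.0992]
260 80 [0.5637 0.0918]
266.7 86.69999999999999 [0.5732 0.0882]
```

View pics/s6.png

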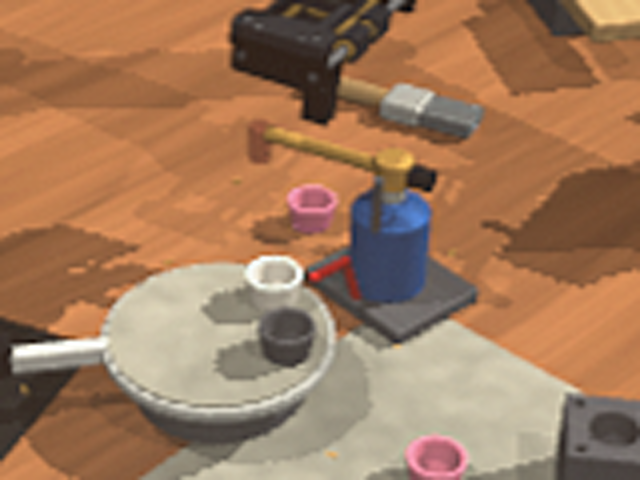

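The picture shows white at the pointer (273,278), the dark cup at (287,335) and the torch arm still out with its nozzle at (259,140). The closed fingertip is at (320,118), behind the arm. I check the tip height numerically before pushing.

Run:
```python
from meas import *
t=get_obs()['tool_pos']
for z in(0,.01,.02,.03,.04): print(z,(proj('scene',t+[0,0,z])-[270,130])*4)
```

```text
0 [313.7403 142.0002]
0.01 [314.0388 131.4287]
0.02 [314.3404 120.7445]
0.03 [314.6453 109.9458]
0.04 [314.9535  99.0308]
```

The tip is about 20 mm above the reported point, near 108 mm, just under the tube. I lower it 7 mm and push along the arc.

```bash
python3 -m creep '0 0 -0.007 0 0;0.0023 -0.0048 0 0 0;0.0023 -0.0048 0 0 0;0.0023 -0.0048 0 0 0;0.0023 -0.0047 0 0 0;0.0008 -0.0053 0 3.5 0;0.001 -0.0052 0 3.5 0;0.0013 -0.0052 0 3.5 0' && python3 -m creep '0.0016 -0.0051 0 3.5 0;0.0018 -0.005 0 3.5 0;0.0021 -0.005 0 3.5 0;0 0 0 0 0'
python3 - <<'E'
from meas import *
print(get_obs()["qpos"])
for c in('scene','top'):
    im=snap(c)
    for n in('nozzle','torch_pivot'): print(c,n,[(np.round(d['xy'],1).tolist(),round(d['p'],2)) for d in finder.tip_of(n,c)[:2]])
rp=np.array([.5991,.1719])
for th in(199,210,220,230): 
    a=np.radians(th);print(th,proj('scene',[*(rp+.115*np.array([np.cos(a),np.sin(a)])),.092]))
E
```

```text
time_s: 18.4
tool_pos: [0.5167, 0.1499, 0.0834]
tool_rot: [176.3, 2.5, 30.2]
force: [-0.4, 0.5, 0.0]
grip_width: 0.0007
grasp_force: 0.4
time_s: 18.9
tool_pos: [0.5224, 0.1343, 0.0835]
tool_rot: [176.2, 2.5, 40.5]
force: [0.3, 0.5, -0.3]
grip_width: 0.0001
grasp_force: 0.0
[-64.2262  13.9738  49.6604 107.7225  -6.8515  63.9503 -61.7128]
scene nozzle [([326.2, 175.2], 0.85), ([219.7, 277.4], 0.7)]
scene torch_pivot [([369.2, 158.2], 0.59), ([366.5, 174.4], 0.53)]
top nozzle [([263.1, 222.1], 0.48)]
top torch_pivot []
199 [334.2412 169.0173]
210 [331.5137 172.5837]
220 [330.0962 176.1124]
230 [329.7765 179.8193]
```

The nozzle is moving with the finger, about 218° now. I continue.

```bash
python3 -m creep '0.0024 -0.0045 0 3.3 0;0.0026 -0.0044 0 3.3 0;0.0029 -0.0041 0 3.3 0;0.0031 -0.004 0 3.3 0;0.0033 -0.0038 0 3.3 0;0.0036 -0.0037 0 3.3 0;0.0037 -0.0035 0 3.3 0;0.004 -0.0032 0 3.3 0' && python3 -m creep '0.0042 -0.0029 0 3.3 0;0.0043 -0.0027 0 3.3 0;0 0 0 0 0'
python3 - <<'E'
from meas import *
print(get_obs()["qpos"])
for c in('scene','top'):
    im=snap(c)
    for n in('nozzle','white_crucible'): print(c,n,[(np.round(d['xy'],1).tolist(),round(d['p'],2)) for d in finder.tip_of(n,c)[:2]])
rp=np.array([.5991,.1719])
for th in(240,250,260,266.7): 
    a=np.radians(th);print(th,proj('scene',[*(rp+.115*np.array([np.cos(a),np.sin(a)])),.092]))
E
```

```text
time_s: 20.2
tool_pos: [0.5477, 0.104, 0.0833]
tool_rot: [176.3, 2.5, 67.1]
force: [-1.3, 0.8, -0.6]
grip_width: 0.0003
grasp_force: 0.4
time_s: 20.58
tool_pos: [0.5564, 0.0978, 0.0833]
tool_rot: [176.2, 2.5, 73.5]
force: [0.5, 0.2, -0.6]
grip_width: 0.0003
grasp_force: 0.0
[-55.5142  14.0517  45.4528 106.843   -6.8512  61.1772 -24.3147]
scene nozzle [([329.7, 190.2], 0.81)]
scene white_crucible [([342.2, 204.4], 0.54)]
top nozzle [([282.2, 202.9], 0.46)]
top white_crucible [([286.6, 195.6], 0.43)]
240 [330.6114 183.5994]
250 [332.6246 187.3356]
260 [335.7999 190.9027]
266.7 [338.5486 193.1335]
```

```bash
python3 -m creep '0.0043 -0.0023 0 3.3 0;0.0044 -0.002 0 3.3 0;0.003 -0.0011 0 2.3 0;0.0025 -0.0007 0 2 0' && python3 -m creep '0.0015 -0.0003 0 1 0;0.001 0 0 0 0;0.001 0 0 0 0;0 0 0 0 0'
python3 - <<'E'
from meas import *
for c in('scene','top'):
    im=snap(c)
    for n in('nozzle','white_crucible'): print(c,n,[(np.round(d['xy'],1).tolist(),round(d['p'],2)) for d in finder.tip_of(n,c)[:2]])
E
```

```text
time_s: 21.38
tool_pos: [0.5702, 0.0919, 0.0832]
tool_rot: [176.3, 2.5, 84.6]
force: [-0.8, 0.4, -0.7]
grip_width: 0.0005
grasp_force: 0.4
time_s: 21.88
tool_pos: [0.574, 0.0916, 0.0833]
tool_rot: [176.2, 2.5, 85.5]
force: [-0.8, -0.3, -0.1]
grip_width: 0.0002
grasp_force: 0.2
scene nozzle [([339.4, 216.8], 0.64), ([334.5, 190.5], 0.53)]
scene white_crucible [([340.0, 202.8], 0.71)]
top nozzle [([280.6, 194.1], 0.49)]
top white_crucible [([290.5, 196.2], 0.64)]
```

No stop felt yet, so I continue in 1 mm steps and watch the force.

```bash
python3 -m creep '0.001 0 0 0.5 0;0.001 0 0 0 0;0 0 0 0 0' ; python3 -m creep '0.001 0 0 0.5 0;0.001 0 0 0 0;0 0 0 0 0'
```

```text
time_s: 22.55
tool_pos: [0.5762, 0.0915, 0.0834]
tool_rot: [176.2, 2.5, 86.0]
force: [-0.7, 0.2, -0.1]
grip_width: 0.0005
grasp_force: 0.2
time_s: 22.92
tool_pos: [0.5782, 0.0916, 0.0834]
tool_rot: [176.2, 2.5, 86.5]
force: [-0.6, -1.0, -0.4]
grip_width: 0.0007
grasp_force: 0.2
```

```bash
python3 -m creep '0.001 0 0 0 0;0.001 0 0 0 0;0 0 0 0 0' ; python3 -m creep '0.001 0 0 0 0;0.001 0 0 0 0;0 0 0 0 0';  python3 - <<'E'
from meas import *
for c in('scene','top'):
    im=snap(c)
    for n in('nozzle','white_crucible','torch_pivot'): print(c,n,[(np.round(d['xy'],1).tolist(),round(d['p'],2)) for d in finder.tip_of(n,c)[:2]])
# orange nozzle / brass in scene
im=snap('scene');hsv=cv2.cvtColor(im,cv2.COLOR_RGB2HSV);m=cv2.inRange(hsv,(19,120,120),(30,255,255));m[:150]=0;m[215:]=0;m[:,:310]=0;m[:,385:]=0
y,x=np.nonzero(m)
for c in range(x.min(),x.max()+1,4): 
    if (x==c).any(): print(c,y[x==c].min(),y[x==c].max())
rp=np.array([.5991,.1719])
for th in(256,262,266.7): 
    a=np.radians(th);print(th,[proj('scene',[*(rp+r*np.array([np.cos(a),np.sin(a)])),.118]).round(1).tolist() for r in(0,.05,.1)])
E
```

```text
time_s: 23.3
tool_pos: [0.5802, 0.0916, 0.0834]
tool_rot: [176.2, 2.5, 86.5]
force: [0.2, -0.1, -0.7]
grip_width: 0.0005
grasp_force: 0.2
time_s: 23.68
tool_pos: [0.5819, 0.0916, 0.0833]
tool_rot: [176.3, 2.5, 86.5]
force: [-1.0, -0.5, 0.3]
grip_width: 0.0005
grasp_force: 0.6
scene nozzle [([337.6, 193.8], 0.54)]
scene white_crucible [([337.9, 204.0], 0.65)]
scene torch_pivot [([368.1, 175.6], 0.51)]
top nozzle [([282.1, 186.5], 0.5), ([286.7, 196.5], 0.25)]
top white_crucible [([286.1, 197.4], 0.61)]
top torch_pivot []
333 151 152
337 153 154
345 181 185
349 181 183
353 181 181
361 175 175
256 [[368.0, 171.6], [353.7, 176.1], [338.9, 180.8]]
262 [[368.0, 171.6], [354.7, 177.0], [340.9, 182.6]]
266.7 [[368.0, 171.6], [355.6, 177.6], [342.6, 183.9]]
```

```bash
python3 -m creep '0.001 0 0 0 0;0.001 0 0 0 0;0 0 0 0 0' ; python3 -m creep '0.001 0 0 0 0;0.001 0 0 0 0;0 0 0 0 0'
```

```text
time_s: 24.5
tool_pos: [0.582, 0.0917, 0.083]
tool_rot: [176.5, 2.5, 86.5]
force: [-7.4, -0.6, 3.7]
grip_width: 0.0005
grasp_force: 3.5
time_s: 24.88
tool_pos: [0.582, 0.0919, 0.0826]
tool_rot: [176.8, 2.5, 86.5]
force: [-12.2, -0.3, 7.7]
grip_width: 0.0004
grasp_force: 5.9
```

The stop is reached: 12 N with the position no longer changing. I back off, rise, move clear and check.

```bash
python3 -m creep '-0.004 0 0 0 0;-0.006 0 0 0 0;-0.01 0 0 0 0;-0.015 0 0 0 0;0 0 0.03 0 0;0 0 0.05 0 0;0 0 0.05 0 0;0 0 0.04 0 0' && python3 -m creep '-0.01 -0.03 0.01 0 0;-0.01 -0.03 0.01 0 0;-0.01 -0.04 0 0 0;-0.01 -0.04 0 0 0;-0.01 -0.04 0 0 0;-0.005 -0.04 0 0 0;0 -0.04 0 0 0;0 0 0 0 0'
python3 - <<'E'
from meas import *
for c in('scene','top'):
    im=snap(c);cv2.imwrite(f'pics/end_{c}.png',im[:,:,::-1])
    for n in('nozzle','white_crucible','dark_crucible','torch_pivot','hammer','flux_jar','brush'): print(c,n,[(np.round(d['xy'],1).tolist(),round(d['p'],2)) for d in finder.tip_of(n,c)[:2]])
rp=np.array([.5991,.1719]);a=np.radians(266.7);z=[*(rp+.115*np.array([np.cos(a),np.sin(a)])),.092]
print(proj('scene',z),proj('top',z));white()
im0=cv2.imread('pics/scene0.png').astype(int);im1=cv2.imread('pics/end_scene.png').astype(int)
m=(abs(im1-im0).sum(2)>90).astype(np.uint8);n,l,s,c=cv2.connectedComponentsWithStats(m)
print([r.tolist() for r in s[1:] if r[4]>25])
E
```

```text
time_s: 25.88
tool_pos: [0.5513, 0.0916, 0.2558]
tool_rot: [176.1, 2.4, 86.5]
force: [1.0, -0.1, 0.2]
grip_width: 0.0005
grasp_force: 0.0
time_s: 26.88
tool_pos: [0.4951, -0.1725, 0.2736]
tool_rot: [176.2, 2.5, 86.1]
force: [-0.2, 0.2, -0.5]
grip_width: 0.0005
grasp_force: 0.0
scene nozzle [([338.3, 194.6], 0.83)]
scene white_crucible [([339.7, 202.6], 0.59)]
scene dark_crucible [([379.3, 249.9], 0.7), ([342.5, 218.8], 0.65)]
scene torch_pivot [([368.3, 173.6], 0.79)]
scene hammer [([143.0, 271.2], 0.79)]
scene flux_jar [([219.3, 276.2], 0.6)]
scene brush [([367.0, 155.6], 0.52)]
top nozzle [([282.2, 189.6], 0.76)]
top white_crucible [([285.3, 196.3], 0.63)]
top dark_crucible [([289.1, 132.3], 0.62), ([296.3, 173.3], 0.46)]
top torch_pivot [([242.9, 186.0], 0.84)]
top hammer [([474.8, 261.5], 0.79), ([169.0, 262.2], 0.17)]
top flux_jar [([288.8, 190.0], 0.48), ([288.5, 194.7], 0.39)]
top brush [([170.4, 261.8], 0.9)]
[338.5486 193.1335] [285.4644 189.2062]
white_crucible [0.5842 0.055  0.072 ] r 0.0531 ang 95.51
280 292 187 197 0.7
dark_crucible [0.6411 0.0216 0.072 ] r 0.0553 ang 20.52
292 306 165 179 0.64
[[0, 0, 23, 10, 123], [141, 0, 38, 57, 676], [180, 0, 14, 16, 147], [193, 0, 77, 147, 3850], [180, 21, 9, 6, 32], [174, 58, 19, 29, 126], [188, 88, 8, 26, 46], [208, 93, 9, 13, 52], [0, 125, 38, 26, 557], [0, 151, 13, 6, 26], [15, 153, 18, 25, 162], [333, 163, 32, 24, 131], [371, 166, 9, 12, 66], [115, 178, 25, 4, 37], [0, 181, 104, 23, 302], [305, 190, 46, 31, 505], [284, 199, 17, 8, 75], [311, 211, 38, 20, 352], [273, 214, 24, 9, 163], [28, 221, 55, 29, 68], [255, 226, 51, 39, 395], [27, 268, 86, 49, 1022]]
```

The torch is in, with the nozzle 1.5 px from where it should be. The dark cup is unmoved by the torch push and the bystanders show no change. One last check of the disc turn from the bar's line, before and after.

Run:
```python
from meas import *
for f,box in(('crop0.png',(590,690,150,215)),('c5.png',(565,668,280,365))):
    g=cv2.imread('pics/'+f);m=g.min(2)>200;b=np.zeros_like(m);b[box[2]:box[3],box[0]:box[1]]=1
    y,x=np.nonzero(m&b);W=np.array([onz('top',c2(u,v),.052)[:2] for u,v in zip(x[::7],y[::7])])
    d=W-A[:2];r=np.hypot(*d.T);d=d[(r>.095)&(r<.14)];c=d.mean(0);v=np.linalg.svd(d-c)[2][0]
    print(f,len(d),np.hypot(*c),np.degrees(np.arctan2(c[1],c[0])),np.degrees(np.arctan2(v[1],v[0])))
rep('knob',c2(678,360),.062)
# white rim before pushing, same method as later
g=cv2.resize(cv2.imread('pics/top0.png')[175:225,270:320],None,fx=8,fy=8,interpolation=cv2.INTER_CUBIC)
n,l,s,c=cv2.connectedComponentsWithStats((g.min(2)>215).astype(np.uint8))
for q in s[1:]:
    if q[4]>2500: print(q);rep('blob0',[270+(q[0]+q[2]/2)/8-.5,175+(q[1]+q[3]/2)/8-.5],.077)
```

```text
crop0.png 260 0.11744646742119887 -83.5312109070529 95.53902547475228
c5.png 276 0.11741776636601468 -122.641472953545 -123.95193280433124
knob [ 0.5039 -0.1289  0.062 ] r 0.1565 ang -123.1
[ 103  162  124  125 8031]
blob0 [0.5582 0.0458 0.077 ] r 0.0536 ang 125.54
[  92  269  259  111 2780]
blob0 [0.5241 0.0276 0.077 ] r 0.07 ang 158.72
```

The bar turned 39.1°, which puts white at 86.4–87.1° against the pointer's 86.7°. I hand the job in.

```bash
python3 -c 'from cell import ticket;print(ticket.sign_off())'
```

```text
the job is handed in; nothing more can be done
None
```

The white crucible stands at the red pointer (within about 0.5°) and the torch arm is against its stop, nozzle over the white crucible; I touched neither crucible, saw no bystander move in the scene view, and handed in at about 27 s, with no verdict returned.

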